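# Walk the sticky cover of a slide dryer shut and latch it

### The arm

A 6-joint arm with a two-finger parallel gripper is mounted at the origin on the work surface. World frame = base frame: x ahead of the robot, y to its left, z up, the work surface at z = 0. Lengths are in mm, angles in rad, forces in N, time in s.
With the tool pointing down it reaches from about 300 to 950 mm from the base axis. Payload 3.1 kg.
Tool frame: the origin (TCP) lies on the centre line of the jaws, within the pads' length; the fingertips stand 11 mm ahead of it and the grasp point (between the pads) lies 8 mm behind it (manip.finger_overhang is the distance from the TCP to the fingertips, in mm); z points along the fingers, y is the line along which they close (so a half turn about z gives the same grasp; the last joint's range is limited). The gripper opens to 85 mm and grips with 20 to 120 N. Pads are 22 mm wide; open, the fingers measure 114 mm over their backs; the gripper's body (76 mm by 85 mm) begins 54 mm behind the grasp point. The pads swing forward as they close: fully open they stand 13 mm farther back than shut.
Start: joints at [1.159, 0.308, 1.634, -0, 1.2, -0.07], TCP at [209.516, 588.842, 242.272] pointing down, gripper open.
Joint ranges: [-3.06, 3.06], [-0.79, 1.96], [0.05, 2.63], [-1.19, 4.34], [0.05, 2.64], [-2.94, 2.94]. Speed limits (rad/s): [2.79, 2.79, 3.14, 3.14, 3.14, 3.14].

### API

Orientations are given as a rotation vector (axis times angle).
In Python, from rig import manip, imaging, order gives the robot as it stands.
- The arm moves only by the shell command python3 -m inch 'ROWS' [OPENING]. ROWS is a JSON object of lists of equal length, an entry for each row: "slide": the shift along the tool's x, y, z in m, a list of three; "angular": the turn, a rotation vector about the tool's x, y, z in rad, a list of three. A call has 1 to 5 rows; each row shifts and turns the commanded pose from where the row before left it, along the tool's axes as they then stand; what a row does not reach is not made up. A row lasts 1/10 s, in which the tool goes at most 50 mm and 8.59 degrees, less where a joint would pass 70% of its speed; a pose out of reach is approached as far as the arm can. A call with a gripper value outside its range is refused whole. OPENING is the finger opening in m, from 0 to 0.0854, set as the call begins (- or left out, the last holds). The fingers move at their own pace and stop on an object; the grip force is fixed at half the most. Time passes only in rows, so rows that do not move let the fingers close. It gives the time, the measured TCP pose, the force, the opening and the grip force at its end, in the units of the state.
- manip.observe(): the state, without advancing time (a new reading comes with each control period).
- imaging.camera(name): name is "side" or "top" or "wrist"; returns a dict with "color" (480x640x3 uint8, blue, green, red), "K" (3x3 intrinsics, pixels), "world_from_camera" (4x4, takes a point from camera to world coordinates); the wrist camera has in their place "T_tool_cam" (4x4, takes a point from camera to tool coordinates, whose origin is the TCP and whose axes are the flange's). Camera axes: x right, y up, looking along -z (the intrinsics and any distortion apply to the point x, -y, -z); pixel columns grow to the right and rows downward; lengths in mm; the calibration is good to about 2 mm. A picture is of the moment at which its call begins: read the wrist's pose just before it. There is no depth.
- order.hand_in(): hands the job in; it is judged then, once.
The state is a dict: "t": time; "joints": joint angles; "dq": joint speeds; "joint_efforts": joint torques, N m; "tool_pos": TCP position; "eef_rot": TCP orientation; "contact_force": force on the tool from outside, world axes, zero at the start; "ft_torque": the same for the moment, N m; "finger_gap": finger opening in mm; "grasp_force": force on a finger pad.
Only numpy, scipy, OpenCV 4.12 (cv2) and the standard library are available. Lean on these libraries where they do the work, as an engineer would, in place of code of your own. Each camera call takes 0.05 s, during which the arm holds its last target. There are 200 camera calls.

### The job

Close the smoked cover of the slide dryer over the drying slides: push it fully home against the rear stop bar so that both ends sit square on the bar, then swing the catch on the right-hand track right round behind it. The cover is wide, sits slack on short sticky guides and binds when one end gets ahead, so walk it in with alternate pushes on its two thumb ribs and ease off when it binds: never force it. Leave the other things on the bench where they stand.

Things in the scene. Friction and masses are not known exactly. Their poses are not given: they have to be found in the camera images.
- dryer: Slide dryer, fixed: low cream cabinet 320 mm deep (its x), 420 mm wide (its y), deck top 70 mm above the bench. Origin: centre of its underside; x points to its rear, away from the robot, y to its left, z up. Two aluminium side tracks run along x on the deck, tops 85 mm above the bench, lips' inner edges at y = +-160.5 mm, outer faces at y = +-180.5 mm, up to the rear stop bar.
- console (a point): Middle of the top of the fixed grey control console, 120 mm above the bench. It reaches over the middle of the cover's near edge: from x = -160 to 40 mm, y = -74 to 74 mm in the dryer's frame. So the cover can be pushed only in the two open lanes beside it (y = 80 to 155 mm either side, bare deck).
- stop_bar (a point): Middle of the front face of the rear stop bar, 8 mm above the deck, at x = 125 mm in the dryer's frame. The bar is 360 mm long along y.
- cover: Sliding cover, 0.4-0.8 kg: smoked sheet 96 mm (x) by 316 mm (y). Origin: its middle, at deck height; axes as the dryer's. Its end shoes, 80 mm long, have 2.5 mm side play, half that in a felt-lined stretch, so it skews 0.03 to 0.07 rad, then jams until its other end is pushed. 2-5 N drags it. Starts 47-67 mm short of home: far edge on the rigid bar, origin x = 77 mm, skew 0. Push under 25 N.
- rib_left (a point): Middle of the near, upright face of the cover's left thumb rib: black upstand 66 mm wide along y, face from 4 to 28 mm above the deck, sloping away behind at 45 degrees, so it can be pushed to the rear but not gripped. The point is 117 mm left of the cover's middle, 48 mm nearer than its origin, 16 mm above the deck; with the cover home it is at x = 29 mm in the dryer's frame.
- rib_right (a point): The same point of the right thumb rib, 117 mm right of the cover's middle; with the cover home it is at x = 29 mm in the dryer's frame.
- catch (a joint): Angle (rad) of the turn catch, a steel tongue 12 mm wide, 6 mm thick, underside 17 mm above the deck, reaching 57 mm from an upright pin just outside the right track. 0: points along the dryer's -x, clear of the cover. Turns clockwise from above to a stop at 1.57: points along +y, across the track, 1.5 mm behind the right rib of a cover that is home. Stays where left; 1.2 N at its post turns it.
- catch_pivot (a point): Axis of the catch's pin, at the height of the tongue's middle (90 mm above the bench): at x = 21.5 mm, y = -192 mm in the dryer's frame.
- catch_post (a point): Middle of the upright black finger post on the catch's tongue: 10 mm in diameter, 25 mm tall (from 93 to 118 mm above the bench; this point 106 mm), 50 mm from the pin's axis. Push it sideways or pinch it to turn the catch.
- bottle: Bystander: amber reagent bottle, 54 mm in diameter, 115 mm tall. Origin: centre of its underside.
- slide_box: Bystander: blue slide storage box 170 x 90 x 35 mm. Origin: centre of its underside.
- beaker: Bystander: glass beaker 72 mm in diameter, 85 mm tall. Origin: centre of its underside.

How it is judged (in metres and radians):
On the way, in this order (a step that is already met when the one before it is completed fails the run):
1. the cover is home: both ends within 2 mm of the rear stop bar, the catch not yet turned (x of each of rib_left, rib_right in the frame of dryer above 0.027 m and value of joint catch below 0.8 rad), for 0.2 s.
2. the catch is turned across behind the right rib (value of joint catch above 1.4 rad), for 0.2 s.
At the end, for the whole second after the job is handed in: Both ends of the cover are within 2 mm of the rear stop bar (rib points at x of at least 27 mm in the dryer's frame), the catch is turned across behind the right rib (at least 1.4 of 1.57 rad), and the cover is at rest (x of each of rib_left, rib_right in the frame of dryer above 0.027 m and value of joint catch above 1.4 rad and linear speed of cover below 0.01 m/s); the robot touches nothing.
It fails at once if the fingers push the cover with more than 25 N (contact force between the fingers and cover above 25 N).
It fails at once if a bystander is moved by more than 20 mm (distance of any of bottle, slide_box, beaker from where it was at the start of the episode above 0.02 m).
It also fails if it takes over 72 s, if anything falls off the work surface, if the arm or the gripper's body presses on something with over 40 N, if the wrist force passes 120 N, or if a joint passes its speed limit or range.

## Working session

There is one attempt and no reset: what is moved stays moved. The work goes in short steps, Python scripts to look and compute and a shell command to move; the robot and the scene stay as the last step left them, time stands still between calls to the robot, and variables do not carry over. Pictures are saved under pics/ and viewed, at most 10 in all, crops included, and the job is handed in when it is done.

```bash
mkdir -p pics; ls
python3 - <<'E'
from rig import manip, imaging, order
import cv2,numpy as np
s=manip.observe(); print(s); print(manip.finger_overhang)
for n in ("top","side"):
    c=imaging.camera(n); cv2.imwrite(f"pics/{n}0.png",c["color"]); print(n,c["K"],c["world_from_camera"], [k for k in c])
E
```

```text
pics
{'t': 0.0, 'joints': array([ 1.15931816e+00,  3.09018509e-01,  1.63517404e+00, -5.84558761e-05,
        1.19967716e+00, -6.97129802e-02]), 'dq': array([-0.00069401, -0.0005239 ,  0.00024859,  0.00039882,  0.00242435,
        0.00031799]), 'joint_efforts': array([-5.82671764e-04, -4.15264750e+01, -2.76660043e+01, -3.08125473e-04,
        1.03501609e-02,  2.69129593e-06]), 'tool_pos': array([209.20387338, 588.11479889, 241.04458193]), 'eef_rot': array([-0.53411808, -3.09535676,  0.0034936 ]), 'contact_force': array([0.35125055, 0.71280502, 0.08051031]), 'ft_torque': array([ 0.01256211, -0.03053325, -0.0340144 ]), 'grasp_force': 0.0, 'finger_gap': 85.54718798261122}
11.0
top [[567.47332886   0.         324.68655105]
 [  0.         567.47332886 243.57401454]
 [  0.           0.           1.        ]] [[ 1.25091798e-03  9.91346182e-01 -1.31267599e-01  4.00251703e+02]
 [-9.99928266e-01  2.80368174e-03  1.16448458e-02  9.54428637e+00]
 [ 1.19121060e-02  1.31243615e-01  9.91278576e-01  1.50778624e+03]
 [ 0.00000000e+00  0.00000000e+00  0.00000000e+00  1.00000000e+00]] ['color', 'K', 'world_from_camera']
side [[625.00763777   0.         322.06094727]
 [  0.         625.00763777 237.97873868]
 [  0.           0.           1.        ]] [[ 8.45769827e-01  3.92839664e-01 -3.61040716e-01 -6.76791373e+01]
 [-5.33517663e-01  6.15478219e-01 -5.80125387e-01 -1.00581091e+03]
 [-5.68356504e-03  6.83274147e-01  7.30139807e-01  1.40388987e+03]
 [ 0.00000000e+00  0.00000000e+00  0.00000000e+00  1.00000000e+00]] ['color', 'K', 'world_from_camera']
```

View pics/top0.png

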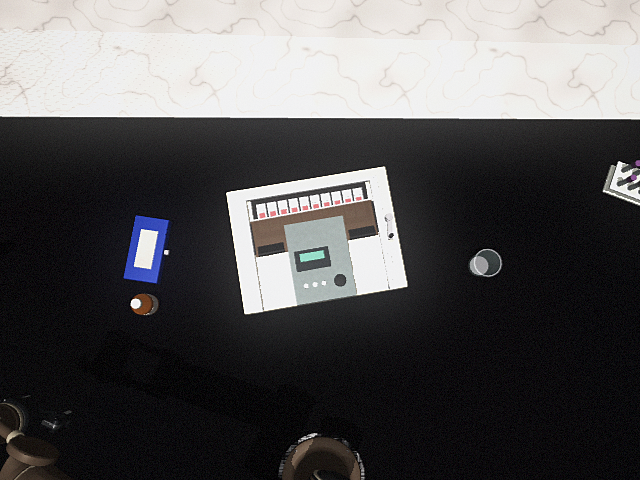

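View pics/side0.png

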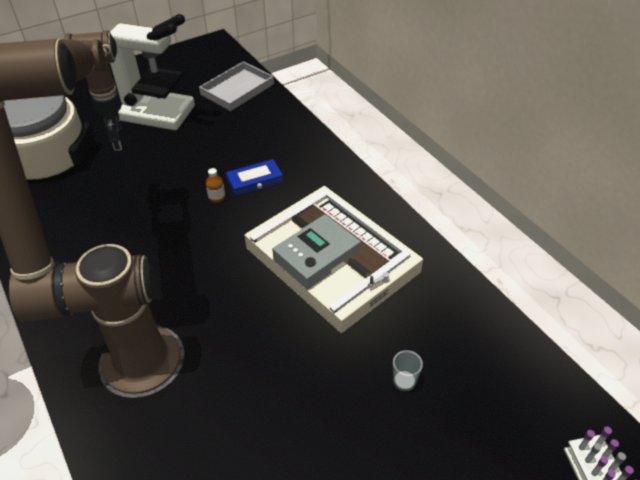

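The top view shows the dryer (deck corners near (227,191), (386,167), (408,287), (245,314)), ribs at about (271,249) and (361,232), and the catch post near (391,236). The side view agrees. Next I fit the dryer pose from the deck corners and view an enlarged crop.

```bash
cat > h.py <<'E'
import numpy as np, cv2
from rig import manip, imaging
from scipy.spatial.transform import Rotation as R
def ray(c,uv,T=None):
    T=c["world_from_camera"] if T is None else T
    uv=np.atleast_2d(uv).astype(float); K=c["K"]
    d=np.c_[(uv[:,0]-K[0,2])/K[0,0],-(uv[:,1]-K[1,2])/K[1,1],-np.ones(len(uv))]@T[:3,:3].T
    return T[:3,3],d
def cast(c,uv,z,T=None):
    o,d=ray(c,uv,T); return o+d*((z-o[2])/d[:,2])[:,None]
def proj(c,P,T=None):
    T=c["world_from_camera"] if T is None else T
    q=(np.atleast_2d(P)-T[:3,3])@T[:3,:3]; K=c["K"]
    return np.c_[K[0,0]*q[:,0]/-q[:,2]+K[0,2],K[1,1]*-q[:,1]/-q[:,2]+K[1,2]]
def fit2(model,pts):
    m=model-model.mean(0); p=pts-pts.mean(0)
    a=np.arctan2((m[:,0]*p[:,1]-m[:,1]*p[:,0]).sum(),(m*p).sum())
    Q=np.array([[np.cos(a),-np.sin(a)],[np.sin(a),np.cos(a)]])
    return a,pts.mean(0)-Q@model.mean(0),Q
E
cat > m.py <<'E'
from h import *
c=imaging.camera("top"); im=c["color"]
g=cv2.cvtColor(im,cv2.COLOR_BGR2GRAY)
m=np.zeros_like(g); m[155:325,215:420]=(g[155:325,215:420]>70)*255
cs,_=cv2.findContours(m,cv2.RETR_EXTERNAL,cv2.CHAIN_APPROX_NONE); k=max(cs,key=cv2.contourArea)
h=cv2.convexHull(k); q=cv2.approxPolyDP(h,8,True)[:,0].astype(float); print("hull approx",q)
# refine: lines fit to each side
def side(a,b):
    n=k[:,0].astype(float); d=(b-a)/np.linalg.norm(b-a); t=(n-a)@d; r=(n-a)@np.array([-d[1],d[0]])
    s=n[(abs(r)<4)&(t>10)&(t<np.linalg.norm(b-a)-10)]; vx,vy,x,y=cv2.fitLine(s.astype(np.float32),cv2.DIST_HUBER,0,.01,.01)[:,0]; return np.cross([x,y,1],[x+vx,y+vy,1])
L=[side(q[i],q[(i+1)%4]) for i in range(4)]
C=np.array([(lambda v:v[:2]/v[2])(np.cross(L[i-1],L[i])) for i in range(4)])
W=cast(c,C,70)[:,:2]; print(C,W,[np.linalg.norm(W[i]-W[i-1]) for i in range(4)])
best=None
M0=np.array([[160,210],[160,-210],[-160,-210],[-160,210]],float)
for r in range(4):
  for f in (1,-1):
    M=np.roll(M0[::f],r,0); a,t,Q=fit2(M,W); e=np.abs(M@Q.T+t-W).max()
    if abs(a)<1 and (best is None or e<best[0]): best=(e,a,t)
print("err, yaw, origin",best)
np.save("dryer.npy",[*best[2],best[1]])
o=cv2.resize(im[160:320,220:415],None,fx=4,fy=4,interpolation=cv2.INTER_CUBIC)[:600,:780]; cv2.imwrite("pics/crop.png",o)
E
python3 m.py
```

```text
hull approx [[384. 166.]
 [407. 286.]
 [245. 314.]
 [226. 192.]]
[[384.7921472  165.88740738]
 [407.5519439  286.25674944]
 [244.37682708 314.31494674]
 [225.84889908 192.02156272]] [[ 795.348352   -163.76716873]
 [ 482.08950006 -217.57349395]
 [ 410.94952252  194.041695  ]
 [ 724.17451854  247.9990489 ]] [np.float64(417.8721485763093), np.float64(317.8462347626157), np.float64(417.7175602992132), np.float64(317.83847182556246)]
err, yaw, origin (np.float64(1.3978271915473215), np.float64(0.17085499014188668), array([603.14047328,  15.17502031]))
```

View pics/crop.png

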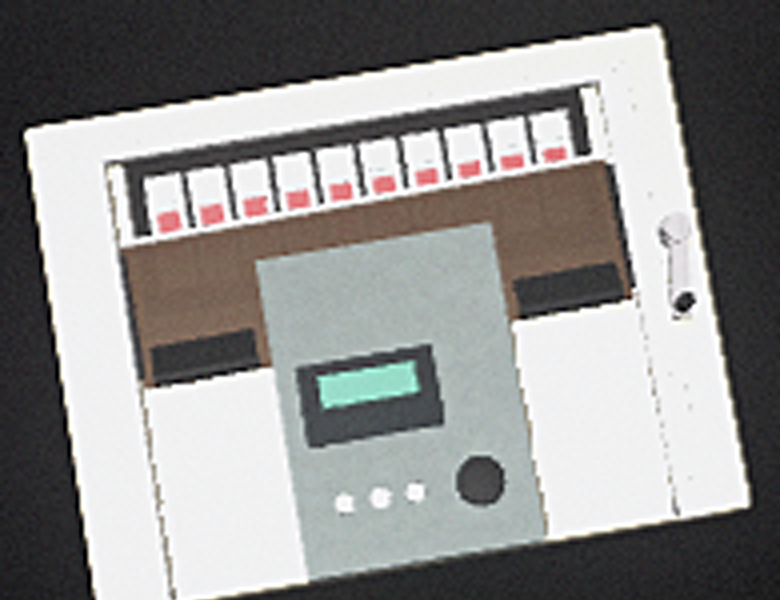

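```bash
cat > cov.py <<'E'
from h import *
x0,y0,a=np.load("dryer.npy"); Q=np.array([[np.cos(a),-np.sin(a)],[np.sin(a),np.cos(a)]])
def toD(P): return (np.atleast_2d(P)[:,:2]-[x0,y0])@Q
def toW(x,y,z): return np.r_[Q@[x,y]+[x0,y0],z]
def meas(show=True):
    c=imaging.camera("top"); im=cv2.cvtColor(c["color"],cv2.COLOR_BGR2GRAY); o={}
    for n,s in (("L",1),("R",-1)):
        # near edge of rib: scan columns along dryer x at z=74 for dark->light going to nearer
        xs=np.arange(-70,45,.25); e=[]
        for y in s*np.arange(95,140,3.):
            P=np.array([toW(x,y,75) for x in xs]); uv=proj(c,P).astype(np.float32)
            v=cv2.remap(im,uv[:,:1],uv[:,1:],cv2.INTER_LINEAR)[:,0].astype(float)
            i=np.where((v[:-1]>=110)&(v[1:]<110))[0]
            if len(i): e.append(xs[i[0]])
        o[n]=(np.median(e),np.std(e)) if e else None
    return o
if __name__=="__main__":
    print(meas())
    c=imaging.camera("top")
    print("post px",proj(c,toW(-28.5,-192,118)),"pivot px",proj(c,toW(21.5,-192,93)),"console corners",[proj(c,toW(x,y,120)).round(1).tolist() for x in(40,-160) for y in(74,-74)])
    s=manip.observe(); r=R.from_rotvec(s["eef_rot"]).as_matrix(); p=s["tool_pos"]
    Rt=np.c_[np.r_[-Q[:,0],0],np.r_[Q[:,1],0],[0,0,-1]]
    print("turn about tool axes",R.from_matrix(r.T@Rt).as_rotvec())
    for n,t in (("Llane",toW(-60,117,180)),):
        print(n,t,"shift in current tool axes",r.T@(t-p),"aligned axes",Rt.T@(t-p))
E
python3 cov.py
```

```text
{'L': (np.float64(-20.75), np.float64(0.5512611802847076)), 'R': (np.float64(-16.5), np.float64(0.41298372311212894))}
post px [[394.0977828  234.40933973]] pivot px [[389.14721069 216.62047665]] console corners [[[283.6, 225.1]], [[342.5, 215.2]], [[296.8, 305.1]], [[356.7, 294.9]]]
turn about tool axes [-1.05263219e-03 -3.74004598e-04 -5.12643715e-01]
Llane [524.1211684  120.26997478 180.        ] shift in current tool axes [-453.49993026 -335.57678042   62.0076886 ] aligned axes [-230.56977423 -514.92909772   61.68078541]
```

The fit holds: the console corners reproject within 0.5 px. The ribs are at x = -20.8 (left) and -16.5 (right), so the left end lags. I'll turn the tool square to the dryer, close the fingers and go above the left lane.

```bash
python3 -m inch '{"slide":[[0,0,0],[0,0,0],[0,0,0],[0,0,0]],"angular":[[0,0,-0.128],[0,0,-0.128],[0,0,-0.128],[0,0,-0.129]]}' 0
python3 -m inch '{"slide":[[-0.0192,-0.0429,0.003],[-0.0192,-0.0429,0.003],[-0.0192,-0.0429,0.003],[-0.0192,-0.0429,0.003]],"angular":[[0,0,0],[0,0,0],[0,0,0],[0,0,0]]}'
python3 -m inch '{"slide":[[-0.0192,-0.0429,0.003],[-0.0192,-0.0429,0.003],[-0.0192,-0.0429,0.003],[-0.0192,-0.0429,0.003]],"angular":[[0,0,0],[0,0,0],[0,0,0],[0,0,0]]}'
python3 -m inch '{"slide":[[-0.0192,-0.0429,0.003],[-0.0192,-0.0429,0.003],[-0.0192,-0.0429,0.003],[-0.0192,-0.0429,0.003],[0,0,0]],"angular":[[0,0,0],[0,0,0],[0,0,0],[0,0,0],[0,0,0]]}'
cat > st.py <<'E'
from cov import *
import sys
s=manip.observe(); r=R.from_rotvec(s["eef_rot"]).as_matrix(); p=s["tool_pos"]
f=s["contact_force"]; fd=np.r_[Q.T@f[:2],f[2]]
Rt=np.c_[np.r_[-Q[:,0],0],np.r_[Q[:,1],0],[0,0,-1]]
print("t %.2f"%s["t"],"D",toD(p)[0].round(1),"z %.1f"%p[2],"F",fd.round(1),"rot",R.from_matrix(r.T@Rt).as_rotvec().round(3),"gap %.1f"%s["finger_gap"])
if "c" in sys.argv: print({k:v and (round(float(v[0]),1),round(float(v[1]),1)) for k,v in meas().items()})
E
python3 st.py
python3 - <<'E'
from cov import *
c=imaging.camera("wrist"); cv2.imwrite("pics/w1.png",c["color"]); print(c["T_tool_cam"],c["K"])
c=imaging.camera("top"); print("post",toD(cast(c,[390.7,235],118)))
E
```

```text
t: 0.65
tool_pos: [209.4, 588.7, 242.0]
eef_rot: [0.277, -3.129, 0.001]
contact_force: [-0.0, 0.2, 0.1]
finger_gap: 28.1
grasp_force: 0.0
t: 1.05
tool_pos: [315.0, 431.4, 230.1]
eef_rot: [-0.27, 3.13, -0.0]
contact_force: [1.3, -0.9, 1.2]
finger_gap: 0.3
grasp_force: 0.0
t: 1.45
tool_pos: [420.1, 275.2, 218.4]
eef_rot: [-0.269, 3.129, 0.0]
contact_force: [-0.3, 0.4, 0.2]
finger_gap: -0.2
grasp_force: 0.0
t: 1.95
tool_pos: [527.2, 116.2, 206.3]
eef_rot: [-0.259, 3.129, -0.003]
contact_force: [0.9, 0.3, -0.1]
finger_gap: -0.0
grasp_force: 0.0
t 1.95 D [-57.7 112.5] z 206.3 F [ 0.9  0.1 -0.1] rot [-0.002  0.002 -0.006] gap -0.0
[[-7.29656693e-04  9.55111732e-01  2.96244912e-01  7.44223519e+01]
 [ 9.99999076e-01  3.57187625e-04  1.31142144e-03 -3.58302517e-02]
 [ 1.14673898e-03  2.96245595e-01 -9.55111110e-01 -1.31639786e+02]
 [ 0.00000000e+00  0.00000000e+00  0.00000000e+00  1.00000000e+00]] [[392.18605559   0.         318.3437647 ]
 [  0.         392.18605559 242.88288075]
 [  0.           0.           1.        ]]
post [[ -28.5457708  -183.40890915]]
```

View pics/w1.png

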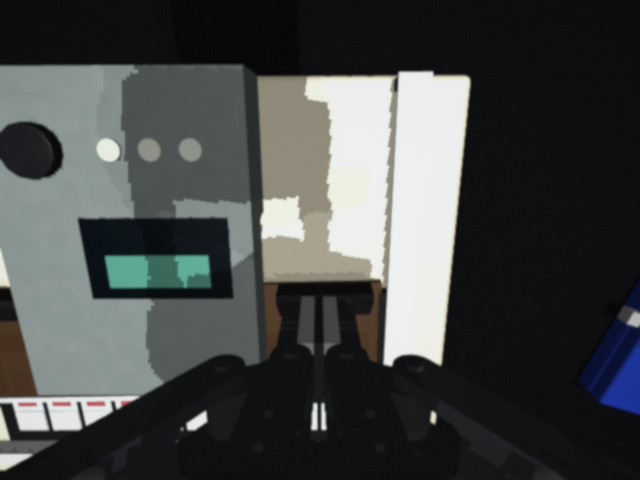

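The wrist view shows the left lane between the console edge (col ~258) and track (col ~385), with the rib's near edge at row ~283 and the shut fingers centred over it. Lowering into the lane next.

```bash
python3 - <<'E'
from cov import *
s=manip.observe(); T=np.eye(4); T[:3,:3]=R.from_rotvec(s["eef_rot"]).as_matrix(); T[:3,3]=s["tool_pos"]
c=imaging.camera("wrist"); T=T@c["T_tool_cam"]
print("rib L ends at z74",toD(cast(c,[[280,283],[372,283]],74,T)),"track inner/console edge",toD(cast(c,[[385,270]],85,T)),toD(cast(c,[[248,80]],120,T)))
E
python3 -m inch '{"slide":[[0.003,0.005,0.038],[0,0,0.038],[0,0,0.038],[0,0,0],[0,0,0]],"angular":[[0,0,-0.006],[0,0,0],[0,0,0],[0,0,0],[0,0,0]]}'
python3 st.py c
```

```text
rib L ends at z74 [[-22.119058    88.25549097]
 [-21.91165362 155.11936909]] track inner/console edge [[-36.24798345 162.11346149]] [[-154.68747939   80.37061203]]
t: 2.6
tool_pos: [519.4, 126.4, 92.2]
eef_rot: [0.281, -3.127, -0.0]
contact_force: [-0.0, 0.1, 0.5]
finger_gap: 0.0
grasp_force: 0.0
t 2.60 D [-63.6 123.9] z 92.2 F [-0.   0.1  0.5] rot [ 0.    -0.002  0.008] gap 0.0
{'L': (-11.2, 18.5), 'R': (-16.5, 0.4)}
```

```bash
python3 -m inch '{"slide":[[-0.010,-0.003,0],[-0.010,-0.003,0],[-0.004,0,0],[-0.002,0,0],[-0.002,0,0]],"angular":[[0,0,0],[0,0,0],[0,0,0],[0,0,0],[0,0,0]]}' >/dev/null
python3 st.py
for i in 1; do python3 -m inch '{"slide":[[-0.002,0,0],[-0.002,0,0],[-0.002,0,0]],"angular":[[0,0,0],[0,0,0],[0,0,0]]}'>/dev/null; python3 st.py;
python3 -m inch '{"slide":[[-0.002,0,0],[-0.002,0,0],[-0.002,0,0]],"angular":[[0,0,0],[0,0,0],[0,0,0]]}'>/dev/null; python3 st.py; done
```

```text
t 3.15 D [-34.4 116.5] z 92.5 F [ 0.5 -0.1  0.2] rot [0.    0.    0.006] gap 0.1
t 3.45 D [-29.9 116.9] z 91.8 F [-2.9  0.8 -0.1] rot [ 0.    -0.003  0.006] gap 0.0
t 3.75 D [-22.8 116.9] z 91.9 F [-1.6  0.8 -1.1] rot [ 0.    -0.001  0.006] gap -0.1
```

```bash
for i in 1; do python3 -m inch '{"slide":[[-0.002,0,0],[-0.001,0,0]],"angular":[[0,0,0],[0,0,0]]}'>/dev/null; python3 st.py;
python3 -m inch '{"slide":[[-0.001,0,0],[-0.001,0,0]],"angular":[[0,0,0],[0,0,0]]}'>/dev/null; python3 st.py; 
python3 -m inch '{"slide":[[-0.001,0,0],[-0.001,0,0]],"angular":[[0,0,0],[0,0,0]]}'>/dev/null; python3 st.py c;  done
```

```text
t 3.95 D [-19.6 116.9] z 92.2 F [-2.   1.2 -0.3] rot [ 0.    -0.     0.006] gap -0.1
t 4.15 D [-17.8 116.9] z 92.2 F [-2.5  1.9 -0.4] rot [ 0.    -0.     0.006] gap -0.0
t 4.35 D [-15.7 116.9] z 92.3 F [-2.   1.4 -1. ] rot [ 0.    -0.     0.006] gap -0.1
{'L': (-35.0, 4.4), 'R': (-11.8, 0.5)}
```

```bash
python3 -m inch '{"slide":[[0.010,0,0],[0.005,0,-0.030],[0,0,-0.030],[0,-0.045,0],[0,-0.045,0]],"angular":[[0,0,0],[0,0,0],[0,0,0],[0,0,0.0],[0,0,0]]}' >/dev/null
python3 -m inch '{"slide":[[0,-0.045,0],[0,-0.045,0],[0,-0.045,0],[0,-0.009,0],[0,0,0]],"angular":[[0,0,0],[0,0,0],[0,0,0],[0,0,0],[0,0,0]]}' >/dev/null; python3 st.py
python3 -m inch '{"slide":[[0,0,0.030],[0,0,0.029],[0,0,0]],"angular":[[0,0,0],[0,0,0],[0,0,0]]}' >/dev/null; python3 st.py c
```

```text
t 5.40 D [ -29.1 -119.4] z 152.9 F [0.  0.5 0.3] rot [-0.001  0.002  0.003] gap -0.1
t 5.70 D [ -33.  -113.9] z 89.1 F [-0.8  0.9 -0.1] rot [ 0.004 -0.009  0.008] gap -0.0
{'L': (-2.2, 0.6), 'R': (-51.8, 5.0)}
```

```bash
python3 -m inch '{"slide":[[-0.003,0,-0.001],[-0.003,0,-0.001],[-0.002,0,0],[-0.002,0,0],[-0.002,0,0]],"angular":[[0,0,-0.004],[0,0,0],[0,0,0],[0,0,0],[0,0,0]]}' >/dev/null; python3 st.py
python3 -m inch '{"slide":[[-0.002,0,0],[-0.002,0,0],[-0.002,0,0]],"angular":[[0,0,0],[0,0,0],[0,0,0]]}'>/dev/null; python3 st.py
python3 -m inch '{"slide":[[-0.002,0,0],[-0.002,0,0]],"angular":[[0,0,0],[0,0,0]]}'>/dev/null; python3 st.py c
```

```text
t 6.25 D [ -17.1 -117.5] z 96.1 F [-2.9 -1.1  1.7] rot [-0.001  0.     0.01 ] gap -0.2
t 6.55 D [ -11.2 -117.3] z 95.3 F [-2.5 -0.7  1.2] rot [-0.   -0.    0.01] gap 0.3
t 6.75 D [  -7.1 -117.1] z 95.2 F [-3.9 -1.6  1.9] rot [-0.   -0.    0.01] gap -0.1
{'L': (3.0, 0.4), 'R': (-60.0, 17.6)}
```

```bash
python3 -m inch '{"slide":[[-0.002,0,0],[-0.002,0,0]],"angular":[[0,0,0],[0,0,0]]}'>/dev/null; python3 st.py c
python3 -m inch '{"slide":[[-0.001,0,0],[-0.001,0,0]],"angular":[[0,0,0],[0,0,0]]}'>/dev/null; python3 st.py c
python3 -m inch '{"slide":[[-0.001,0,0],[-0.001,0,0]],"angular":[[0,0,0],[0,0,0]]}'>/dev/null; python3 st.py c
```

```text
t 7.00 D [  -3.2 -116.9] z 95.1 F [-2.1  0.   0.7] rot [ 0.   -0.    0.01] gap 0.1
{'L': (4.2, 0.5), 'R': (-58.2, 13.5)}
t 7.25 D [  -1.3 -116.9] z 95.1 F [-2.8 -0.9 -0.3] rot [ 0.   -0.    0.01] gap 0.1
{'L': (5.0, 0.6), 'R': (-56.8, 5.1)}
t 7.50 D [   0.7 -117.2] z 95.1 F [-2.7 -2.  -0.2] rot [-0.   -0.    0.01] gap 0.1
{'L': (5.5, 0.8), 'R': (-54.0, 13.9)}
```

```bash
python3 -m inch '{"slide":[[0.012,0,0],[0.007,0,-0.030],[0,0,-0.026],[0,0.045,0],[0,0.045,0]],"angular":[[0,0,0],[0,0,0],[0,0,0],[0,0,-0.0],[0,0,0]]}' >/dev/null
python3 -m inch '{"slide":[[0,0.045,0],[0,0.045,0],[0,0.045,0],[0,0.009,0],[0,0,0]],"angular":[[0,0,-0.01],[0,0,0],[0,0,0],[0,0,0],[0,0,0]]}' >/dev/null; python3 st.py
python3 -m inch '{"slide":[[0,0,0.030],[0,0,0.028],[0,0,0],[0,0,0]],"angular":[[0,0,0],[0,0,0],[0,0,0],[0,0,0]]}' >/dev/null; python3 st.py c
```

```text
t 8.55 D [-21.8 118.6] z 151.6 F [ 1.2 -1.1  0.7] rot [0.    0.001 0.024] gap -0.1
t 8.95 D [-21.9 115.5] z 93.1 F [-0.2  0.4 -0.2] rot [-0.    -0.001  0.019] gap -0.2
{'L': (-41.8, 4.2), 'R': (14.5, 0.8)}
```

```bash
python3 -m inch '{"slide":[[-0.004,0,0],[-0.003,0,0],[-0.003,0,0],[-0.002,0,0],[-0.002,0,0]],"angular":[[0,0,0.018],[0,0,0],[0,0,0],[0,0,0],[0,0,0]]}' >/dev/null; python3 st.py c
python3 -m inch '{"slide":[[-0.002,0,0],[-0.002,0,0],[-0.002,0,0]],"angular":[[0,0,0],[0,0,0],[0,0,0]]}'>/dev/null; python3 st.py c
python3 -m inch '{"slide":[[-0.002,0,0],[-0.002,0,0]],"angular":[[0,0,0],[0,0,0]]}'>/dev/null; python3 st.py c
```

```text
t 9.50 D [ -7.6 117. ] z 93.5 F [-3.3  0.3  2.5] rot [-0.    -0.001  0.003] gap -0.3
{'L': (-25.5, 4.1), 'R': (14.5, 0.8)}
t 9.85 D [ -2.3 117.1] z 92.9 F [-2.3  1.1  1. ] rot [ 0.    -0.002  0.002] gap 0.0
{'L': (-19.5, 3.7), 'R': (16.0, 0.5)}
t 10.10 D [  2.3 117. ] z 93.0 F [-1.4  0.2 -1.5] rot [ 0.    -0.     0.002] gap -0.1
{'L': (-15.5, 25.9), 'R': (17.2, 0.4)}
```

```bash
python3 -m inch '{"slide":[[-0.0015,0,0],[-0.0015,0,0]],"angular":[[0,0,0],[0,0,0]]}'>/dev/null; python3 st.py c
python3 -m inch '{"slide":[[-0.001,0,0],[-0.001,0,0]],"angular":[[0,0,0],[0,0,0]]}'>/dev/null; python3 st.py c
```

```text
t 10.35 D [  5.4 116.9] z 93.1 F [-1.7  0.8 -0.9] rot [-0.    -0.     0.002] gap -0.3
{'L': (-11.8, 26.0), 'R': (18.2, 0.5)}
t 10.60 D [  7.3 116.9] z 93.2 F [-1.8  0.2 -1.5] rot [-0.    -0.     0.002] gap 0.2
{'L': (-10.0, 26.5), 'R': (19.0, 0.5)}
```

```bash
python3 -m inch '{"slide":[[0.012,0,0],[0,0,-0.030],[0,0,-0.030],[0,-0.045,0],[0,-0.045,0]],"angular":[[0,0,0],[0,0,0],[0,0,0],[0,0,0],[0,0,0]]}' >/dev/null
python3 -m inch '{"slide":[[0,-0.045,0],[0,-0.045,0],[0,-0.045,0],[0,-0.009,0],[0,0,0]],"angular":[[0,0,0],[0,0,0],[0,0,0],[0,0,0],[0,0,0]]}' >/dev/null; python3 st.py
python3 -m inch '{"slide":[[0,0,0.030],[0,0,0.028],[0,0,0],[0,0,0]],"angular":[[0,0,0],[0,0,0],[0,0,0],[0,0,0]]}' >/dev/null; python3 st.py c
```

```text
t 11.65 D [  -4.2 -119. ] z 153.8 F [-0.2  1.   0. ] rot [-0.001  0.002 -0.001] gap 0.2
t 12.05 D [  -4.5 -115.3] z 95.0 F [-0.4  0.2  0.5] rot [ 0.001 -0.001  0.004] gap -0.1
{'L': (20.8, 0.4), 'R': (-57.5, 15.3)}
```

```bash
python3 -m inch '{"slide":[[-0.003,0,0.001],[-0.003,0,0.001],[-0.002,0,0],[-0.002,0,0],[-0.002,0,0]],"angular":[[0,0,0],[0,0,0],[0,0,0],[0,0,0],[0,0,0]]}' >/dev/null; python3 st.py c
python3 -m inch '{"slide":[[-0.0015,0,0],[-0.0015,0,0]],"angular":[[0,0,0],[0,0,0]]}'>/dev/null; python3 st.py c
python3 -m inch '{"slide":[[-0.001,0,0],[-0.001,0,0]],"angular":[[0,0,0],[0,0,0]]}'>/dev/null; python3 st.py c
```

```text
t 12.60 D [   7.1 -117.2] z 93.4 F [-3.7 -0.6  1.9] rot [ 0.    -0.002  0.003] gap -0.1
{'L': (21.0, 0.5), 'R': (-41.8, 14.3)}
t 12.85 D [  10.4 -117.1] z 93.1 F [-2.5 -2.   2.7] rot [ 0.    -0.001  0.002] gap 0.2
{'L': (22.0, 0.5), 'R': (-40.2, 10.2)}
t 13.10 D [  12.8 -117.1] z 93.1 F [-2.5 -0.5  1. ] rot [ 0.    -0.     0.002] gap 0.2
{'L': (22.8, 0.5), 'R': (-38.2, 13.1)}
```

```bash
python3 -m inch '{"slide":[[-0.001,0,0]],"angular":[[0,0,0]]}'>/dev/null; python3 st.py
python3 -m inch '{"slide":[[-0.001,0,0]],"angular":[[0,0,0]]}'>/dev/null; python3 st.py c
python3 -m inch '{"slide":[[-0.0005,0,0]],"angular":[[0,0,0]]}'>/dev/null; python3 st.py c
```

```text
t 13.25 D [  13.8 -117. ] z 93.1 F [-2.4 -1.5  0.9] rot [ 0.    -0.     0.002] gap 0.1
t 13.35 D [  14.9 -117. ] z 93.1 F [-2.8 -0.7 -0.1] rot [ 0.    -0.     0.002] gap 0.2
{'L': (23.2, 0.5), 'R': (-35.2, 15.1)}
t 13.50 D [  15.4 -117. ] z 93.1 F [-2.4 -0.4 -0.1] rot [ 0.    -0.     0.002] gap -0.1
{'L': (23.2, 0.5), 'R': (-35.5, 11.1)}
```

Both ends are close. Back to the left.

```bash
python3 -m inch '{"slide":[[0.014,0,0],[0,0,-0.030],[0,0,-0.030],[0,0.045,0],[0,0.045,0]],"angular":[[0,0,0],[0,0,0],[0,0,0],[0,0,0],[0,0,0]]}' >/dev/null
python3 -m inch '{"slide":[[0,0.045,0],[0,0.045,0],[0,0.045,0],[0,0.009,0],[0,0,0]],"angular":[[0,0,0],[0,0,0],[0,0,0],[0,0,0],[0,0,0]]}' >/dev/null; python3 st.py
python3 -m inch '{"slide":[[0,0,0.030],[0,0,0.030],[0,0,0],[0,0,0]],"angular":[[0,0,0],[0,0,0],[0,0,0],[0,0,0]]}' >/dev/null; python3 st.py c
python3 -m inch '{"slide":[[-0.004,0,0],[-0.003,0,0],[-0.002,0,0],[-0.002,0,0],[0,0,0]],"angular":[[0,0,0],[0,0,0],[0,0,0],[0,0,0],[0,0,0]]}' >/dev/null; python3 st.py c
```

```text
t 14.55 D [  1.6 119. ] z 153.8 F [ 1.2 -1.1  0.8] rot [0.    0.002 0.006] gap 0.1
t 14.95 D [  0.8 115.6] z 93.0 F [-0.3 -0.4  0.9] rot [-0.    -0.001  0.001] gap 0.1
{'L': (-16.8, 18.3), 'R': (24.0, 0.4)}
t 15.50 D [ 11.5 117.1] z 93.4 F [-2.5  0.3  2. ] rot [ 0.    -0.001  0.003] gap 0.0
{'L': (-5.5, 27.8), 'R': (24.0, 0.4)}
```

Run:
```python
from cov import *
c=imaging.camera("top"); im=c["color"]
cv2.imwrite("pics/c2.png",cv2.resize(im[180:260,320:420],None,fx=7,fy=7,interpolation=cv2.INTER_CUBIC))
g=cv2.cvtColor(im,cv2.COLOR_BGR2GRAY)
for y in (-95,-117,-137):
    P=np.array([toW(x,y,75) for x in range(0,50,2)]); uv=proj(c,P).astype(np.float32)
    print(y,cv2.remap(g,uv[:,:1],uv[:,1:],cv2.INTER_LINEAR)[:,0])
```

```text
-95 [241 241 242 241 241 241 241 242 241 245 251 234  64  52  59  50  57  69
  69  58  53  53  53  54  53]
-117 [242 242 241 242 242 241 241 242 243 243 252 203 125  58  57  51  54  69
  71  60  53  55  46  50  54]
-137 [242 241 241 242 242 241 241 242 243 245 251 217 114  55  71  50  51  62
  71  61  54  53  54  54  54]
```

View pics/c2.png

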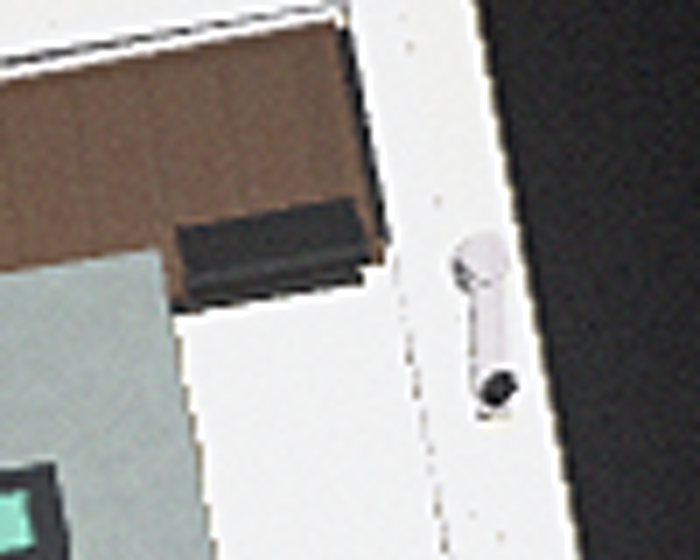

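The right rib (face bottom near row 287 of the crop) now has a cast shadow in front of it, so the camera edge reads too near. The cover's far edge is at the stop bar. From here I go by contact force.

```bash
for a in 1; do
python3 -m inch '{"slide":[[-0.001,0,0],[-0.001,0,0]],"angular":[[0,0,0],[0,0,0]]}'>/dev/null; python3 st.py
python3 -m inch '{"slide":[[-0.001,0,0],[-0.001,0,0]],"angular":[[0,0,0],[0,0,0]]}'>/dev/null; python3 st.py
python3 -m inch '{"slide":[[-0.0005,0,0],[0,0,0]],"angular":[[0,0,0],[0,0,0]]}'>/dev/null; python3 st.py
python3 -m inch '{"slide":[[-0.0005,0,0],[0,0,0]],"angular":[[0,0,0],[0,0,0]]}'>/dev/null; python3 st.py
done
```

```text
t 15.80 D [ 13.3 117.2] z 93.1 F [-3.2  0.3  1.9] rot [ 0.    -0.001  0.002] gap 0.0
t 16.00 D [ 15.7 117.2] z 93.1 F [-3.1  1.   0.9] rot [ 0.    -0.     0.002] gap -0.3
t 16.20 D [ 16.5 117.1] z 93.1 F [-1.9  1.4 -0.8] rot [0.    0.    0.002] gap -0.2
t 16.40 D [ 16.9 117. ] z 93.1 F [-1.6  1.3 -1. ] rot [0.    0.    0.002] gap -0.4
```

```bash
for a in 1; do
python3 -m inch '{"slide":[[-0.0005,0,0],[0,0,0]],"angular":[[0,0,0],[0,0,0]]}'>/dev/null; python3 st.py
python3 -m inch '{"slide":[[-0.0005,0,0],[0,0,0]],"angular":[[0,0,0],[0,0,0]]}'>/dev/null; python3 st.py
python3 -m inch '{"slide":[[-0.0005,0,0],[0,0,0]],"angular":[[0,0,0],[0,0,0]]}'>/dev/null; python3 st.py
done
```

```text
t 16.60 D [ 17.  116.9] z 93.1 F [-2.1  1.  -0.8] rot [ 0.    -0.001  0.002] gap 0.3
t 16.80 D [ 17. 117.] z 93.1 F [-4.6  1.5  1.1] rot [ 0.    -0.002  0.002] gap 0.3
t 17.00 D [ 17.1 117. ] z 93.1 F [-6.6  0.1  2.7] rot [-0.    -0.003  0.002] gap 0.2
```

Left stopped at TCP x = 17.1, where home should be. Now the right end.

```bash
python3 -m inch '{"slide":[[0.014,0,0],[0,0,-0.030],[0,0,-0.030],[0,-0.045,0],[0,-0.045,0]],"angular":[[0,0,0],[0,0,0],[0,0,0],[0,0,0],[0,0,0]]}' >/dev/null
python3 -m inch '{"slide":[[0,-0.045,0],[0,-0.045,0],[0,-0.045,0],[0,-0.009,0],[0,0,0]],"angular":[[0,0,0],[0,0,0],[0,0,0],[0,0,0],[0,0,0]]}' >/dev/null
python3 -m inch '{"slide":[[0,0,0.030],[0,0,0.030],[0,0,0],[-0.003,0,0],[-0.003,0,0]],"angular":[[0,0,0],[0,0,0],[0,0,0],[0,0,0],[0,0,0]]}' >/dev/null; python3 st.py
python3 -m inch '{"slide":[[-0.002,0,0],[-0.001,0,0],[0,0,0]],"angular":[[0,0,0],[0,0,0],[0,0,0]]}' >/dev/null; python3 st.py
```

```text
t 18.50 D [  12.8 -116.7] z 95.2 F [0.6 1.3 0.3] rot [-0.001  0.003  0.003] gap 0.3
t 18.80 D [  14.8 -117.2] z 94.3 F [-0.3 -0.  -0. ] rot [-0.001  0.002  0.003] gap 0.2
```

```bash
for a in 1; do
python3 -m inch '{"slide":[[-0.001,0,0],[0,0,0]],"angular":[[0,0,0],[0,0,0]]}'>/dev/null; python3 st.py
python3 -m inch '{"slide":[[-0.0005,0,0],[0,0,0]],"angular":[[0,0,0],[0,0,0]]}'>/dev/null; python3 st.py
python3 -m inch '{"slide":[[-0.0005,0,0],[0,0,0]],"angular":[[0,0,0],[0,0,0]]}'>/dev/null; python3 st.py
python3 -m inch '{"slide":[[-0.0005,0,0],[0,0,0]],"angular":[[0,0,0],[0,0,0]]}'>/dev/null; python3 st.py
done
```

```text
t 19.00 D [  15.  -117.1] z 93.5 F [-0.  -0.5 -0. ] rot [-0.     0.     0.002] gap 0.2
t 19.20 D [  15.3 -117.1] z 93.2 F [-0.3 -0.6 -0.2] rot [ 0.    -0.     0.002] gap -0.0
t 19.40 D [  15.9 -117.1] z 93.2 F [ 0.   1.2 -0.5] rot [ 0.    -0.     0.002] gap -0.2
t 19.60 D [  16.5 -117. ] z 93.3 F [-0.4 -0.2  0.1] rot [-0.     0.     0.002] gap -0.1
```

```bash
for a in 1; do
python3 -m inch '{"slide":[[-0.0005,0,0],[0,0,0]],"angular":[[0,0,0],[0,0,0]]}'>/dev/null; python3 st.py
python3 -m inch '{"slide":[[-0.0005,0,0],[0,0,0]],"angular":[[0,0,0],[0,0,0]]}'>/dev/null; python3 st.py
python3 -m inch '{"slide":[[-0.0005,0,0],[0,0,0]],"angular":[[0,0,0],[0,0,0]]}'>/dev/null; python3 st.py
python3 -m inch '{"slide":[[-0.0005,0,0],[0,0,0]],"angular":[[0,0,0],[0,0,0]]}'>/dev/null; python3 st.py
done
```

```text
t 19.80 D [  16.7 -117. ] z 93.3 F [-1.2 -0.6 -0.1] rot [ 0.    -0.     0.002] gap -0.1
t 20.00 D [  16.8 -117. ] z 93.2 F [-2.7 -0.1  2. ] rot [ 0.    -0.002  0.002] gap -0.1
t 20.20 D [  16.8 -117. ] z 93.2 F [-5.1 -0.6  3.6] rot [ 0.    -0.003  0.003] gap 0.1
t 20.40 D [  16.8 -117. ] z 93.1 F [-6.5 -0.6  4. ] rot [ 0.001 -0.004  0.003] gap 0.5
```

```bash
python3 st.py c
python3 -m inch '{"slide":[[0.014,0,0],[0,0,-0.030],[0,0,-0.030],[0,0.045,0],[0,0.045,0]],"angular":[[0,0,0],[0,0,0],[0,0,0],[0,0,0],[0,0,0]]}' >/dev/null
python3 st.py c
python3 -m inch '{"slide":[[0,0.045,0],[0,0.045,0],[0,0.045,0],[0,0.009,0],[0,0,0]],"angular":[[0,0,0],[0,0,0],[0,0,0],[0,0,0],[0,0,0]]}' >/dev/null
python3 -m inch '{"slide":[[0,0,0.030],[0,0,0.029],[0,0,0],[-0.003,0,0],[-0.003,0,0]],"angular":[[0,0,0],[0,0,0],[0,0,0],[0,0,0],[0,0,0]]}' >/dev/null
python3 -m inch '{"slide":[[-0.002,0,0],[-0.002,0,0],[0,0,0]],"angular":[[0,0,0],[0,0,0],[0,0,0]]}' >/dev/null; python3 st.py
python3 -m inch '{"slide":[[-0.001,0,0],[0,0,0]],"angular":[[0,0,0],[0,0,0]]}'>/dev/null; python3 st.py
```

```text
t 20.40 D [  16.8 -117. ] z 93.1 F [-6.5 -0.6  4. ] rot [ 0.001 -0.004  0.003] gap 0.5
{'L': (24.0, 0.5), 'R': (-28.8, 14.2)}
t 20.95 D [  6.9 -27.6] z 155.5 F [0.2 0.6 0. ] rot [-0.001  0.008 -0.001] gap -0.5
{'L': (24.0, 0.5), 'R': (23.2, 32.9)}
t 22.30 D [ 14.9 116.9] z 95.3 F [ 0.1 -0.2 -0.3] rot [-0.     0.002  0.002] gap -0.1
t 22.50 D [ 14.9 117.1] z 94.4 F [-0.2  0.4 -0.3] rot [-0.     0.     0.003] gap -0.2
```

```bash
for a in 1; do
python3 -m inch '{"slide":[[-0.001,0,0],[0,0,0]],"angular":[[0,0,0],[0,0,0]]}'>/dev/null; python3 st.py
python3 -m inch '{"slide":[[-0.001,0,0],[0,0,0]],"angular":[[0,0,0],[0,0,0]]}'>/dev/null; python3 st.py
python3 -m inch '{"slide":[[-0.0005,0,0],[0,0,0]],"angular":[[0,0,0],[0,0,0]]}'>/dev/null; python3 st.py
python3 -m inch '{"slide":[[-0.0005,0,0],[0,0,0]],"angular":[[0,0,0],[0,0,0]]}'>/dev/null; python3 st.py
done
```

```text
t 22.70 D [ 15.9 117. ] z 94.2 F [-0.4 -0.2 -0.2] rot [-0.    -0.     0.002] gap 0.2
t 22.90 D [ 16.9 117. ] z 94.2 F [-0.3 -0.2  0.3] rot [-0.     0.     0.002] gap -0.1
t 23.10 D [ 17. 117.] z 94.2 F [-0.3 -0.   1.1] rot [-0.    -0.001  0.002] gap 0.1
t 23.30 D [ 17. 117.] z 94.1 F [-3.2  0.7  2.3] rot [-0.    -0.002  0.002] gap 0.1
```

Both ends are solid against the bar (17.0 left, 16.8 right, about 6 N with no movement). Now the catch: I go outside the post on the right.

```bash
python3 -m inch '{"slide":[[0.014,0,0],[0.010,0,-0.032],[0.015,0,-0.032],[0,-0.045,0],[0,-0.045,0]],"angular":[[0,0,0],[0,0,0],[0,0,0],[0,0,0],[0,0,0]]}' >/dev/null
python3 -m inch '{"slide":[[0,-0.045,0],[0,-0.045,0],[0,-0.045,0],[0,-0.045,0],[0,-0.045,0]],"angular":[[0,0,0],[0,0,0],[0,0,0],[0,0,0],[0,0,0]]}' >/dev/null
python3 -m inch '{"slide":[[0,-0.025,0],[0,0,0],[0,0,0]],"angular":[[0,0,0],[0,0,0],[0,0,0]]}' >/dev/null; python3 st.py c
python3 - <<'E'
from cov import *
s=manip.observe(); T=np.eye(4); T[:3,:3]=R.from_rotvec(s["eef_rot"]).as_matrix(); T[:3,3]=s["tool_pos"]
c=imaging.camera("wrist"); T=T@c["T_tool_cam"]; cv2.imwrite("pics/w2.png",c["color"])
print("expect post px",proj(c,toW(-28.5,-183.4,118),T))
E
```

```text
t 24.60 D [ -20.4 -223.5] z 158.1 F [0.2 0.1 0.4] rot [0.    0.    0.001] gap 0.2
{'L': (24.0, 0.5), 'R': (23.8, 0.4)}
expect post px [[402.51474593 269.73975049]]
```

View pics/w2.png

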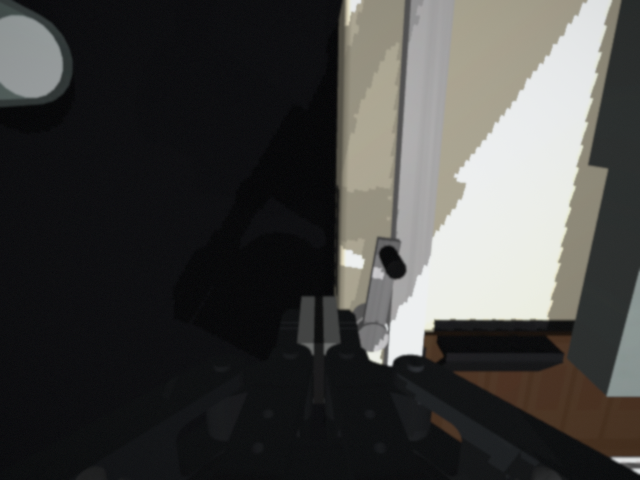

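The wrist view shows the catch post top at about (398,270), where predicted (402,270). Fingers are outside it. I lower and push it inward (+y).

```bash
python3 -m inch '{"slide":[[0,0,0.025],[0,0,0.025],[0,0,0],[0,0.008,0],[0,0.008,0]],"angular":[[0,0,0],[0,0,0],[0,0,0],[0,0,0],[0,0,0]]}' >/dev/null; python3 st.py
python3 -m inch '{"slide":[[0,0.005,0],[0,0.005,0],[0,0.005,0],[0,0.005,0]],"angular":[[0,0,0],[0,0,0],[0,0,0],[0,0,0]]}' >/dev/null; python3 st.py
python3 -m inch '{"slide":[[0,0.005,0],[0,0.005,0],[0,0,0]],"angular":[[0,0,0],[0,0,0],[0,0,0]]}' >/dev/null; python3 st.py
python3 - <<'E'
from cov import *
c=imaging.camera("side"); cv2.imwrite("pics/s2.png",cv2.resize(c["color"][170:340,230:440],None,fx=3.5,fy=3.5,interpolation=cv2.INTER_CUBIC))
E
```

```text
t 25.20 D [ -19.3 -206.4] z 109.8 F [0.3 0.1 0. ] rot [-0.001  0.002  0.003] gap -0.1
t 25.60 D [ -17.5 -188.4] z 110.2 F [ 1.9 -3.6  0.7] rot [-0.004  0.007  0.002] gap 0.1
t 25.90 D [ -20.5 -176.7] z 108.5 F [ 0.1 -1.6  0. ] rot [-0.    -0.     0.003] gap 0.1
```

View pics/s2.png

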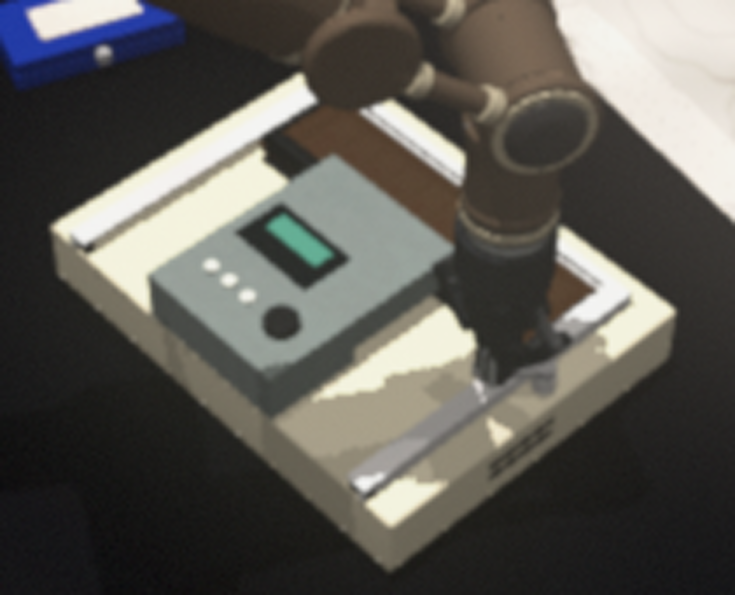

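The side view shows the fingers at the track with the catch swinging inward. Next I back off, come in from the near side and push the post rearwards.

```bash
python3 -m inch '{"slide":[[0,-0.006,0],[0.028,0,0],[0,0.016,0],[0,0.016,0],[0,0,0]],"angular":[[0,0,0],[0,0,0],[0,0,0],[0,0,0],[0,0,0]]}' >/dev/null; python3 st.py
python3 -m inch '{"slide":[[-0.006,0,0],[-0.006,0,0],[-0.006,0,0],[-0.006,0,0],[-0.006,0,0]],"angular":[[0,0,0],[0,0,0],[0,0,0],[0,0,0],[0,0,0]]}' >/dev/null; python3 st.py
python3 -m inch '{"slide":[[-0.005,0,0],[-0.005,0,0],[-0.004,0,0],[0,0,0]],"angular":[[0,0,0],[0,0,0],[0,0,0],[0,0,0]]}' >/dev/null; python3 st.py
```

```text
t 26.45 D [ -48.9 -148.6] z 107.7 F [-0.7  0.4 -0.2] rot [ 0.002 -0.002  0.004] gap 0.1
t 26.95 D [ -20.4 -149.8] z 106.7 F [-3.8  2.1 -0.3] rot [ 0.004 -0.006  0.002] gap 0.1
t 27.35 D [  -3.  -151.9] z 108.8 F [-0.2  0.1 -0.9] rot [-0.002  0.003  0.002] gap 0.2
```

```bash
for a in 1; do
python3 -m inch '{"slide":[[-0.002,0.002,0],[-0.002,0.002,0],[0,0,0]],"angular":[[0,0,0],[0,0,0],[0,0,0]]}'>/dev/null; python3 st.py
python3 -m inch '{"slide":[[-0.001,0,0],[-0.001,0,0]],"angular":[[0,0,0],[0,0,0]]}'>/dev/null; python3 st.py
python3 -m inch '{"slide":[[-0.001,0,0],[0,0,0]],"angular":[[0,0,0],[0,0,0]]}'>/dev/null; python3 st.py
python3 -m inch '{"slide":[[-0.001,0,0],[0,0,0]],"angular":[[0,0,0],[0,0,0]]}'>/dev/null; python3 st.py
done
```

```text
t 27.65 D [  -0.  -146.9] z 108.6 F [-0.5 -0.5 -0.4] rot [-0.     0.001  0.002] gap 0.0
t 27.85 D [   1.3 -146.8] z 108.4 F [-1.9  1.1  0.7] rot [ 0.    -0.     0.002] gap 0.1
t 28.05 D [   2.5 -146.9] z 108.2 F [-0.6 -0.1  0.8] rot [ 0.    -0.     0.002] gap 0.1
t 28.25 D [   3.5 -147. ] z 108.2 F [-1.1  1.1  0.8] rot [ 0.    -0.     0.002] gap -0.0
```

```bash
for a in 1; do
python3 -m inch '{"slide":[[-0.001,0,0],[0,0,0]],"angular":[[0,0,0],[0,0,0]]}'>/dev/null; python3 st.py
python3 -m inch '{"slide":[[-0.001,0,0],[0,0,0]],"angular":[[0,0,0],[0,0,0]]}'>/dev/null; python3 st.py
python3 -m inch '{"slide":[[-0.001,0,0],[0,0,0]],"angular":[[0,0,0],[0,0,0]]}'>/dev/null; python3 st.py
done
```

```text
t 28.45 D [   4.3 -146.9] z 108.1 F [-1.4  1.2 -0.2] rot [ 0.    -0.001  0.002] gap 0.1
t 28.65 D [   4.4 -146.9] z 108.1 F [-4.9  0.7  2. ] rot [ 0.001 -0.003  0.003] gap 0.4
t 28.85 D [   4.5 -146.9] z 108.0 F [-7.7  0.3  3.3] rot [ 0.001 -0.005  0.003] gap -0.2
```

Stopped at x = 4.5, exactly the expected catch stop. I retract, lift clear and check.

```bash
python3 -m inch '{"slide":[[0.015,0,0],[0.020,0,-0.010],[0.02,0,-0.035],[0.04,0,-0.03],[0.04,0,-0.03]],"angular":[[0,0,0],[0,0,0],[0,0,0],[0,0,0],[0,0,0]]}' >/dev/null
python3 -m inch '{"slide":[[0.04,0,-0.02],[0.04,0,0],[0,0,0],[0,0,0]],"angular":[[0,0,0],[0,0,0],[0,0,0],[0,0,0]]}' >/dev/null; python3 st.py c
python3 - <<'E'
from cov import *
c=imaging.camera("top"); cv2.imwrite("pics/t3.png",cv2.resize(c["color"][160:270,220:420],None,fx=4,fy=4,interpolation=cv2.INTER_CUBIC))
print("expected post px in crop",(proj(c,toW(21.5,-142,118))-[220,160])*4)
E
```

```text
t 29.75 D [-207.8 -148.3] z 234.1 F [1.2 0.4 0.6] rot [-0.002  0.004  0.001] gap -0.1
{'L': (24.0, 0.5), 'R': (24.0, 1.9)}
expected post px in crop [[602.66973444 232.5130723 ]]
```

View pics/t3.png

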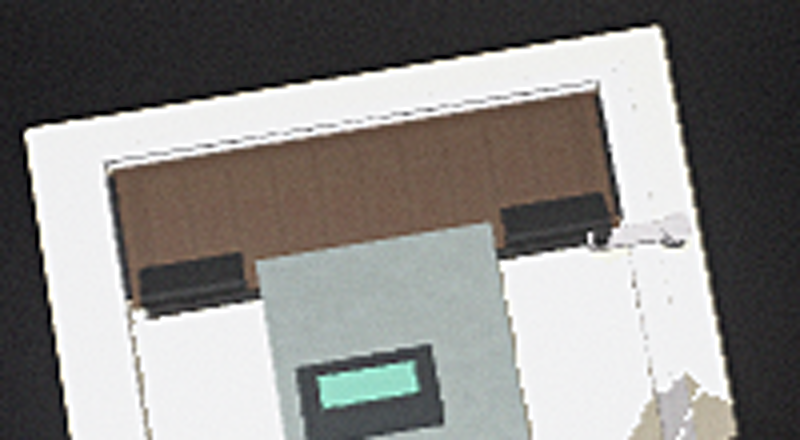

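The cover sits square on the bar along its whole far edge. The catch lies across the track with its post at (600,237), close to the expected (603,233).

```bash
python3 -c "
from rig import order
print(order.hand_in())"
```

```text
the job is handed in; nothing more can be done
None
```

The cover is fully home and square on the rear stop bar, the catch is turned right round to its stop behind the right rib, the bystanders were not touched, and the job was handed in at about 30 s; no verdict was returned.

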